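# Change the stone on the bench sharpener

## Robot

A 6-joint arm with a two-finger parallel gripper is mounted at the origin on the work surface. World frame = base frame: x ahead of the robot, y to its left, z up, the work surface at z = 0. Lengths are in m, angles in rad, forces in N, time in s.
With the tool pointing down it reaches from about 0.225 to 0.875 m from the base axis. Payload 3.4 kg.
Tool frame: the origin (TCP) lies on the centre line of the jaws, within the pads' length; the fingertips stand 22 mm ahead of it and the grasp point (between the pads) lies 3 mm ahead of it; z points along the fingers, y is the line along which they close (so a half turn about z gives the same grasp; the last joint's range is limited). The gripper opens to 85 mm and grips with 20 to 120 N. Pads are 22 mm wide; open, the fingers measure 114 mm over their backs; the gripper's body (76 mm by 85 mm) begins 54 mm behind the grasp point. The pads swing forward as they close: fully open they stand 13 mm farther back than shut.
Start: joints at [1.16, 0.276, 1.505, -0, 1.361, -0.121], TCP at [0.164, 0.551, 0.253] pointing down, gripper open.
Joint ranges: [-2.89, 2.89], [-0.75, 2.08], [0.22, 2.7], [-1.18, 4.32], [0.11, 2.71], [-2.7, 2.7]. Speed limits (rad/s): [2.57, 2.57, 3.14, 3.14, 3.14, 3.14].

## Interface

Orientations are given as a unit quaternion [w, x, y, z].
In Python, from rig import manip gives the robot as it stands.
- The arm moves only by the shell command python3 steer.py 'ROWS' [OPENING] [FORCE]. ROWS is 1 to 5 rows, parted by semicolons, with the numbers parted by spaces; each row has 4 numbers: dx, dy, dz in m, then a turn about the tool's z in rad; each row shifts and turns the commanded pose from where the row before left it, along the tool's axes as they then stand; what a row does not reach is not made up. A row lasts 1/12 s, in which the tool goes at most 0.0417 m and 0.125 rad, less where a joint would pass 70% of its speed; a pose out of reach is approached as far as the arm can. OPENING is the finger opening in m, set as the command begins (- or left out keeps the last). The fingers move at their own pace and stop on an object; FORCE is the grip in N (left out, the last holds). Time passes only in rows, so rows that do not move let the fingers close. It prints the time, the measured TCP pose, the force, the opening and the grip force at its end. Input that does not fit is refused with a message, and nothing moves.
- manip.get_state(): the state, without advancing time (a new reading comes with each control period).
- manip.get_image(name): name is "scene" or "top"; returns a dict with "img" (480x640x3 uint8, red, green, blue), "camera_matrix" (3x3 intrinsics, pixels), "T" (4x4, takes a point from camera to world coordinates). Camera axes: x right, y down, z forward; pixel columns grow to the right and rows downward; lengths in m; the calibration is good to about 2 mm. A picture is of the moment at which its call begins. There is no depth.
- manip.sign_off(): hands the job in; it is judged then, once.
The state is a dict: "clock": time; "qpos": joint angles; "qd": joint speeds; "effort": joint torques, N m; "position": TCP position; "ee_rot": TCP orientation; "contact_force": force on the tool from outside, world axes, zero at the start; "moment": the same for the moment, N m; "width": finger opening in m; "gripper_force": force on a finger pad.
Only numpy, scipy, OpenCV 4.12 (cv2) and the standard library are available. Lean on these libraries where they do the work, as an engineer would, in place of code of your own. Each camera call takes 0.05 s, during which the arm holds its last target. There are 200 camera calls.

## Task

Change the stone wheel on the bench sharpener: put all the leather offcuts, which lie about on its deck and on the empty felt pad, into the scrap bin, lift the worn wheel off the turntable and lay it flat, boss up, in the middle of the empty felt pad, then fit the new wheel, turned so that its three holes go over the three studs and it sits flat on the turntable. The wheels are brittle: hold them by the boss with no more than 15 N on each finger, set them down softly and never drop, knock or force them. Leave everything else on the bench where it is.

Things in the scene. Friction and masses are not known exactly. Their poses are not given: they have to be found in the camera images.
- new_wheel: new stone wheel, pale ceramic, 0.34-0.46 kg: disc 114 mm across, 18 mm thick, with a solid round boss 44 mm across standing 24 mm above the middle of its top face (the grip). Three 12 mm through holes 120 degrees apart, centred 40 mm from the axis. Lies boss up on new_pad. Cracks above 15 N per finger or if knocked. Origin: centre of the flat underside, z up through the boss, x towards one hole.
- worn_wheel: worn stone wheel, same make and just as brittle, but worn to 13 mm thick (37 mm overall with its 24 mm boss), 0.28-0.38 kg. At the start on the turntable, its holes over the studs. Origin, axes, boss and holes as on the new wheel.
- turntable_top (a point): centre of the turntable's top face, 80 mm above the bench: level aluminium disc 116 mm across, 10 mm thick, on the sharpener's deck; locked, does not turn. Three steel drive studs rise from it, 120 degrees apart, centred 40 mm from the axis, 8 mm thick, 11 mm high, the top 4 mm tapered. x towards one stud, z up. A seated wheel's underside lies on this face.
- turntable: the turntable itself with its studs, fixed. Origin: centre of its underside, on the deck; axes as turntable_top.
- sharpener: bench sharpener, fixed: grey housing 280 (its x) x 330 mm (its y), flat steel deck 70 mm above the bench with a 6 mm high, 4 mm wide lip all round. A tool-rest bar 10 mm thick stands 45 mm above the deck at x 128 mm, y -150 to 20 mm. Turntable axis at x 30, y -65 mm. Origin: centre of its underside; controls face -x.
- empty_pad: grey felt pad with no wheel on it, 145 mm square, 6 mm thick, fixed on the bench; offcuts may lie on it. Origin: centre of its underside.
- new_pad: the other felt pad, same size, fixed; the new wheel lies on it at the start. Origin: centre of its underside.
- scrap_bin: open dark steel scrap bin, 150 mm square outside, 85 mm high, walls 4 mm, fixed on the bench. Origin: centre of its underside.
- offcut1: block-shaped offcut of stacked tan sole leather, 36 x 24 x 20 mm (its x, y, z), one end slightly slanted, 22 g. Origin at its middle. At the start on the deck of the sharpener, beside the turntable. May be absent.
- offcut2: block-shaped offcut of stacked tan sole leather, 32 x 26 x 18 mm (its x, y, z), one end slightly slanted, 22 g. Origin at its middle. At the start on the deck of the sharpener, beside the turntable. May be absent.
- offcut3: block-shaped offcut of stacked tan sole leather, 38 x 22 x 22 mm (its x, y, z), one end slightly slanted, 22 g. Origin at its middle. At the start on the deck of the sharpener, beside the turntable. May be absent.
- offcut4: block-shaped offcut of stacked tan sole leather, 34 x 24 x 20 mm (its x, y, z), one end slightly slanted, 22 g. Origin at its middle. At the start on the deck of the sharpener, beside the turntable. May be absent.
- offcut5: block-shaped offcut of stacked tan sole leather, 30 x 22 x 18 mm (its x, y, z), one end slightly slanted, 22 g. Origin at its middle. At the start on the empty felt pad. May be absent.
- offcut6: block-shaped offcut of stacked tan sole leather, 32 x 24 x 20 mm (its x, y, z), one end slightly slanted, 22 g. Origin at its middle. At the start on the empty felt pad. May be absent.
- rivet_tin: flat aluminium tin of rivets, 78 x 103 x 38 mm; loose, not part of the job, leave it where it is. Origin at the centre of its underside.
- edge_paint: jar 56 mm across, 75 mm high; loose, not part of the job, leave it where it is. Origin at the centre of its underside.
- mallet: hammer-shaped mallet lying along its x, head at +x; loose, not part of the job, leave it where it is. Origin at the centre of its underside.
- bone_folder: flat cream bar 150 x 24 x 6 mm (its x, y, z); loose, not part of the job, leave it where it is. Origin at the centre of its underside.
- brush: small brush lying along its x; loose, not part of the job, leave it where it is. Origin at the centre of its underside.
- beeswax: yellow wax cake, 56 mm across, 22 mm high; loose, not part of the job, leave it where it is. Origin at the centre of its underside.

How it is judged:
By the outcome, as a careful person would: the job done as asked, in the order asked, and still so for the second after the job is handed in, with the robot touching nothing.
Of offcut1, offcut2, offcut3, offcut4, offcut5, offcut6 only 4 to 6 are there at a start; the rules pass over those that are not, and their reading is None.
At some moment in a run one of offcut1, offcut2, offcut3, offcut4, offcut5, offcut6 may be knocked a few centimetres aside while the robot is not near it.
It also fails if it takes over 210 s, if anything falls off the work surface, if the arm or the gripper's body presses on something with over 40 N, if the wrist force passes 120 N, or if a joint passes its speed limit or range.

## Working session

There is one attempt and no reset: what is moved stays moved. The work goes in short steps, Python scripts to look and compute and a shell command to move; the robot and the scene stay as the last step left them, time stands still between calls to the robot, and variables do not carry over. Pictures are saved under pics/ and viewed, at most 14 in all, crops included, and the job is handed in when it is done.

```bash
ls; mkdir -p pics
python3 - <<'E'
from rig import manip
import cv2,json
for n in("scene","top"):
    d=manip.get_image(n); cv2.imwrite(f"pics/{n}0.png",d["img"][:,:,::-1]); print(n,d["camera_matrix"],d["T"])
print(manip.get_state())
E
```

```text
pics
rig.py
steer.py
scene [[448.69364591   0.         323.10283204]
 [  0.         448.69364591 238.86105111]
 [  0.           0.           1.        ]] [[ 0.57581617  0.62728779 -0.52435271  1.12592194]
 [ 0.8175777  -0.44302038  0.367831   -0.38686637]
 [-0.00156304 -0.64050212 -0.76795481  0.9192114 ]
 [ 0.          0.          0.          1.        ]]
top [[437.31849027   0.         324.92226698]
 [  0.         437.31849027 233.76772474]
 [  0.           0.           1.        ]] [[ 0.00628634 -0.97681811  0.21397866  0.23464784]
 [-0.99995344 -0.00770725 -0.00580679 -0.00542494]
 [ 0.00732137 -0.21393219 -0.97682108  1.40228554]
 [ 0.          0.          0.          1.        ]]
{'clock': 0.1, 'qpos': array([ 1.16000005e+00,  2.76519520e-01,  1.50598693e+00,  3.63143870e-05,
        1.36070455e+00, -1.20971772e-01]), 'qd': array([ 0.0007871 ,  0.00029895, -0.00172568,  0.00030885, -0.00246609,
       -0.00060854]), 'effort': array([ 3.74537398e-03, -4.17695582e+01, -2.46406692e+01,  1.70373614e-04,
        5.76220220e-03,  4.68399924e-05]), 'position': array([0.16413223, 0.55063201, 0.25254097]), 'ee_rot': array([-2.29751287e-04,  1.44409317e-01,  9.89517708e-01, -7.76074264e-04]), 'contact_force': array([ 0.16345767, -0.39756159,  0.38421016]), 'moment': array([-0.02415644, -0.01419957, -0.04591516]), 'gripper_force': 0.0, 'width': 0.08540464448844738}
```
View pics/scene0.png

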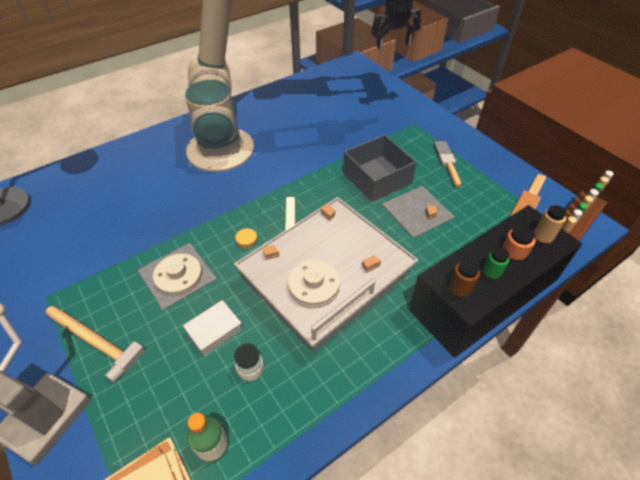

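View pics/top0.png

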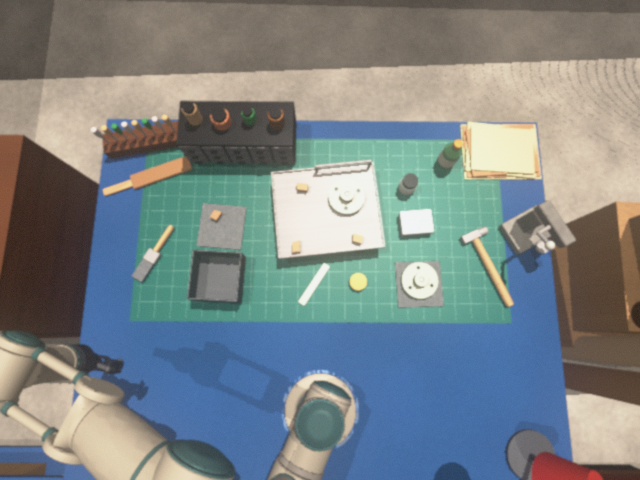

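Four offcuts are visible in the top view: three on the deck at about (303,187), (296,247) and (358,239), and one on the empty pad at (216,215). The worn wheel is at (347,196), the new wheel at (420,280) and the bin at (217,277). Next I'll measure them.

Create h.py:
```python
from rig import manip
import numpy as np, cv2
from scipy.spatial.transform import Rotation as R
def cams(n=1):
    out={}
    for k in("scene","top"):
        ims=[manip.get_image(k) for _ in range(n)]
        d=ims[0]; d["img"]=np.mean([i["img"].astype(float) for i in ims],0).round().astype(np.uint8); out[k]=d
    return out
def ray(d,p):
    v=np.linalg.inv(d["camera_matrix"])@[p[0],p[1],1.]; v=d["T"][:3,:3]@v
    return d["T"][:3,3],v/np.linalg.norm(v)
def onz(d,p,z):
    o,v=ray(d,p); return o+v*(z-o[2])/v[2]
def proj(d,X):
    q=d["camera_matrix"]@(d["T"][:3,:3].T@(np.asarray(X)-d["T"][:3,3])); return q[:2]/q[2]
def tri(a,p,b,q):
    o1,v1=ray(a,p);o2,v2=ray(b,q)
    s=np.linalg.lstsq(np.c_[v1,-v2],o2-o1,rcond=None)[0]
    A=o1+s[0]*v1;B=o2+s[1]*v2; return (A+B)/2,np.linalg.norm(A-B)
def blobs(d,lo,hi,amin=20,amax=5000):
    m=cv2.inRange(cv2.cvtColor(d["img"],cv2.COLOR_RGB2HSV),np.array(lo),np.array(hi))
    n,l,s,c=cv2.connectedComponentsWithStats(m)
    return [(c[i].round(2),int(s[i,4]),l==i) for i in range(1,n) if amin<=s[i,4]<=amax]
def tocp(target_xy,z,yaw=None):
    """tool-frame shift from the present pose to target"""
    s=manip.get_state(); q=s["ee_rot"]; M=R.from_quat([q[1],q[2],q[3],q[0]]).as_matrix()
    return M.T@(np.r_[target_xy,z]-s["position"])
```

Run:
```python
from h import *
C=cams(4); np.save("c0.npy",C,allow_pickle=True)
for k in C:
    print(k,[(tuple(b[0]),b[1]) for b in blobs(C[k],(5,90,120),(20,190,255),12,200)])
t=C["top"]["img"]; s=C["scene"]["img"]
a=cv2.resize(t[150:270,260:390],None,fx=4,fy=4,interpolation=cv2.INTER_CUBIC)
b=cv2.resize(t[255:315,385:450],None,fx=4,fy=4,interpolation=cv2.INTER_CUBIC)
c=cv2.resize(t[195:310,180:250],None,fx=2,fy=2,interpolation=cv2.INTER_CUBIC)
o=np.zeros((480,800,3),np.uint8);o[:480,:520]=a;o[:240,530:790]=b;o[245:475,530:670]=c;cv2.imwrite("pics/z1.png",o[:,:,::-1])
a=cv2.resize(s[195:350,230:425],None,fx=3,fy=3,interpolation=cv2.INTER_CUBIC)
b=cv2.resize(s[240:310,135:215],None,fx=2.5,fy=2.5,interpolation=cv2.INTER_CUBIC)
o=np.zeros((465,800,3),np.uint8);o[:465,:585]=a;o[:175,590:790]=b;cv2.imwrite("pics/z2.png",o[:,:,::-1])
```

```text
scene [((np.float64(453.68), np.float64(174.26)), 151), ((np.float64(603.8), np.float64(179.9)), 49), ((np.float64(327.81), np.float64(210.82)), 134), ((np.float64(431.51), np.float64(210.92)), 103), ((np.float64(246.21), np.float64(240.22)), 129), ((np.float64(270.14), np.float64(251.28)), 163), ((np.float64(370.92), np.float64(262.63)), 180), ((np.float64(467.04), np.float64(278.75)), 24), ((np.float64(196.19), np.float64(422.37)), 70)]
top [((np.float64(193.91), np.float64(109.49)), 35), ((np.float64(221.41), np.float64(118.26)), 102), ((np.float64(276.75), np.float64(116.51)), 53), ((np.float64(135.33), np.float64(123.83)), 12), ((np.float64(174.57), np.float64(125.1)), 30), ((np.float64(166.41), np.float64(131.07)), 85), ((np.float64(521.56), np.float64(126.22)), 78), ((np.float64(156.81), np.float64(132.91)), 80), ((np.float64(466.4), np.float64(137.44)), 155), ((np.float64(137.98), np.float64(136.05)), 85), ((np.float64(147.53), np.float64(134.48)), 86), ((np.float64(128.32), np.float64(137.91)), 85), ((np.float64(118.62), np.float64(139.3)), 73), ((np.float64(174.6), np.float64(136.8)), 15), ((np.float64(108.8), np.float64(141.16)), 88), ((np.float64(104.27), np.float64(142.4)), 15), ((np.float64(456.47), np.float64(144.72)), 32), ((np.float64(536.32), np.float64(165.66)), 79), ((np.float64(215.5), np.float64(214.95)), 66), ((np.float64(164.38), np.float64(238.48)), 69)]
```

View pics/z1.png

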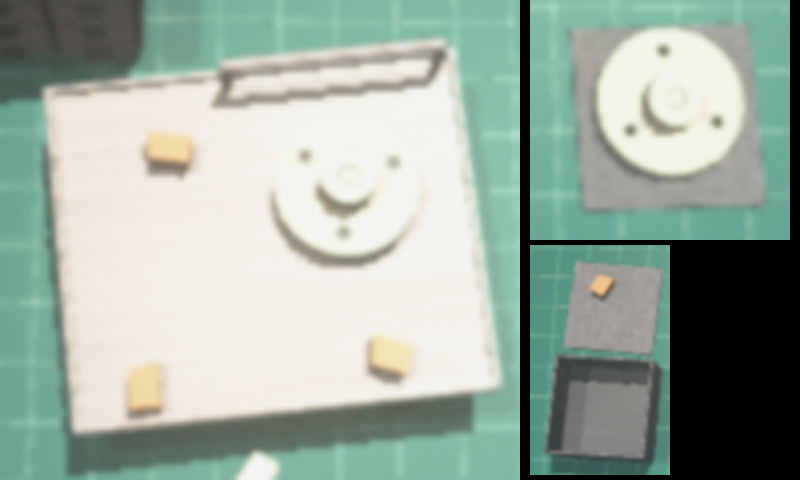

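View pics/z2.png

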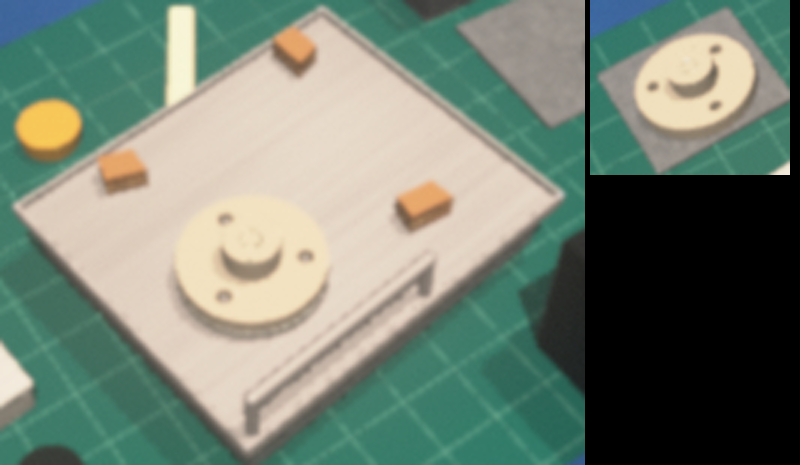

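The zoomed top view shows the worn wheel's holes at full-image pixels of about (336,189), (358.5,190.5) and (346,208), and the new wheel's at (418,267.5), (432,285.5) and (410,287.5). The same holes show clearly in the scene view. The next step is to refine and triangulate them.

```bash
cat >> h.py <<'E'
def hole(d,p,r=4):
    g=cv2.GaussianBlur(d["img"],(0,0),.6).astype(float).mean(2)
    c=np.array(p,float)
    for _ in range(4):
        x0,y0=np.round(c).astype(int); Y,X=np.mgrid[y0-r:y0+r+1,x0-r:x0+r+1]
        w=g[y0-r:y0+r+1,x0-r:x0+r+1]; m=(X-c[0])**2+(Y-c[1])**2<=r*r
        bg=np.percentile(w[m],60); w=np.clip(bg-12-w,0,None)*m
        if w.sum()==0: break
        c=np.array([(w*X).sum(),(w*Y).sum()])/w.sum()
    return c
E
python3 - <<'E'
from h import *
C=np.load("c0.npy",allow_pickle=True).item(); T,S=C["top"],C["scene"]
H={"worn":([(336.2,189),(358.5,190.5),(345.8,208)],[(305,268),(332,280.7),(304.7,294)],.093),
"new":([(418.2,267.5),(431.7,285.5),(410,287.5)],[(160,274.8),(185.4,259.6),(185,282.4)],.024)}
for k,(a,b,z) in H.items():
    pa=[hole(T,p,3) for p in a]; pb=[hole(S,p,3) for p in b]
    print(k,np.round(pa,1).tolist(),np.round(pb,1).tolist())
    A=np.array([onz(T,p,z) for p in pa]);B=np.array([onz(S,p,z) for p in pb])
    for n,P in(("top",A),("scene",B)):
        c=P.mean(0); print(n,c[:2].round(4),"r",np.linalg.norm(P-c,axis=1).round(4),"ang",np.degrees(np.arctan2(*(P-c)[:,1::-1].T)).round(1))
    # match by nearest
    for i in range(3):
        j=np.argmin(np.linalg.norm(B-A[i],axis=1)); X,e=tri(T,pa[i],S,pb[j]); print(X.round(4),round(e,4))
# offcuts
hs=cv2.cvtColor(T["img"],cv2.COLOR_RGB2HSV)
for p in((303,187),(296,247),(358,239),(216,215),(303,200)): print(p,hs[p[1]-1:p[1]+2:2,p[0]-2:p[0]+3:2].tolist())
E
```

```text
worn [[335.8, 188.5], [357.9, 190.2], [345.4, 207.6]] [[304.4, 267.3], [331.6, 279.7], [304.2, 293.0]]
top [ 0.6448 -0.0795] r [0.0398 0.0402 0.0398] ang [ 56.  -64.4 175.3]
scene [ 0.6465 -0.0772] r [0.0403 0.0405 0.0399] ang [176.2  55.3 -64.5]
[ 0.6683 -0.045   0.0919] 0.0034
[ 0.663  -0.1145  0.0927] 0.003
[ 0.6057 -0.0753  0.0927] 0.002
new [[417.9, 267.2], [431.3, 285.0], [409.7, 287.1]] [[159.7, 274.2], [184.6, 259.3], [184.6, 281.9]]
top [ 0.3904 -0.3137] r [0.04   0.0396 0.0398] ang [   5.5 -114.4  126. ]
scene [ 0.3927 -0.312 ] r [0.0398 0.0401 0.0402] ang [-114.2  126.1    5.7]
[ 0.4308 -0.309   0.0223] 0.0024
[ 0.3744 -0.3492  0.0223] 0.0019
[ 0.3674 -0.2806  0.0227] 0.0023
(303, 187) [[[21, 78, 242], [21, 78, 242], [21, 78, 242]], [[21, 82, 239], [21, 79, 240], [21, 78, 242]]]
(296, 247) [[[21, 81, 242], [21, 80, 242], [20, 80, 240]], [[21, 80, 242], [21, 80, 242], [21, 81, 240]]]
(358, 239) [[[23, 65, 243], [23, 64, 242], [24, 64, 242]], [[23, 69, 241], [23, 65, 242], [23, 65, 242]]]
(216, 215) [[[16, 104, 238], [17, 103, 238], [16, 107, 234]], [[16, 104, 238], [16, 104, 238], [13, 113, 208]]]
(303, 200) [[[17, 15, 242], [19, 15, 242], [18, 14, 243]], [[17, 15, 242], [17, 15, 242], [17, 15, 242]]]
```

```bash
cat >> h.py <<'E'
def offcuts(C):
    T,S=C["top"],C["scene"]; res=[]
    a=[b for b in blobs(T,(8,50,215),(27,200,255),20,140) if 0.33<onz(T,b[0],.05)[0]<.82 and -.25<onz(T,b[0],.05)[1]<.45]
    s=[b for b in blobs(S,(5,60,185),(22,200,255),20,250)]
    for b in a:
        best=None
        for q in s:
            X,e=tri(T,b[0],S,q[0])
            if e<.008 and -.01<X[2]<.13 and (best is None or e<best[1]): best=(X,e,q)
        if best is None: continue
        cnt=max(cv2.findContours(cv2.resize(b[2].astype(np.uint8)*255,None,fx=1,fy=1),cv2.RETR_EXTERNAL,cv2.CHAIN_APPROX_NONE)[0],key=len)
        P=np.array([onz(T,p,best[0][2])[:2] for p in np.argwhere(b[2])[:,::-1]])
        r=cv2.minAreaRect((P*1000).astype(np.float32)); ev,V=np.linalg.eigh(np.cov(P.T)); v=V[:,1]
        res.append((best[0],best[1],np.degrees(np.arctan2(v[1],v[0])),(np.sqrt(ev*12)*1000).round(1),b[0],best[2][0],b[1]))
        Q=onz(S,best[2][0],best[0][2]); 
    return res
def padrect(d,p,z,lo=(0,0,60),hi=(180,45,175)):
    for b in blobs(d,lo,hi,300,20000):
        if b[2][int(p[1]),int(p[0])]:
            c=max(cv2.findContours(b[2].astype(np.uint8),cv2.RETR_EXTERNAL,cv2.CHAIN_APPROX_NONE)[0],key=len)
            P=np.array([onz(d,q[0],z)[:2]*1000 for q in c],np.float32); return cv2.minAreaRect(P)
E
python3 - <<'E'
from h import *
C=np.load("c0.npy",allow_pickle=True).item(); T,S=C["top"],C["scene"]
for o in offcuts(C): print(o[0].round(4),round(o[1],4),"yaw",round(o[2],1),o[3],o[4],o[5],o[6])
hs=lambda d,p:cv2.cvtColor(d["img"],cv2.COLOR_RGB2HSV)[p[1],p[0]].tolist()
print(hs(T,(225,235)),hs(T,(210,235)),hs(S,(415,215)),hs(T,(218,280)),hs(T,(192,260)))
print(padrect(T,(225,235),.006),padrect(S,(415,215),.006),padrect(T,(430,303),.006),padrect(S,(160,290),.006))
# sharpener deck and bin
print(padrect(T,(310,215),.073,(0,0,200),(180,35,255)))
for b in blobs(T,(0,0,0),(180,110,115),300,9000): print(b[0],b[1],cv2.boundingRect(b[2].astype(np.uint8)))
E
```

```text
[0.6757 0.0617 0.0905] 0.0034 yaw 79.8 [20.1 35.4] [301.87 186.13] [370.87 260.18] 69
[0.5997 0.3449 0.0258] 0.0029 yaw 136.4 [22.2 27.3] [215.07 214.09] [431.73 208.82] 56
[ 0.5101 -0.1112  0.0878] 0.0024 yaw 65.2 [20.8 30.4] [357.14 238.14] [269.61 248.95] 64
[0.4841 0.0781 0.0874] 0.0048 yaw 172.0 [24.5 32.4] [295.67 246.25] [328.68 209.01] 83
[19, 13, 160] [23, 13, 156] [15, 24, 151] [30, 6, 135] [71, 17, 119]
((564.1986694335938, 326.06866455078125), (146.07518005371094, 146.11195373535156), 85.54530334472656) ((568.7289428710938, 326.92510986328125), (147.17974853515625, 147.23193359375), 85.39498901367188) ((379.4918212890625, -314.544677734375), (144.3615264892578, 146.41226196289062), 2.0724081993103027) None
((608.6514282226562, -18.731002807617188), (282.97125244140625, 332.57855224609375), 6.570704460144043)
[47.48 38.89] 6959 (0, 0, 124, 80)
[454.32   4.89] 4124 (125, 0, 515, 28)
[532.08 220.73] 482 (517, 206, 33, 29)
[635.69 236.1 ] 328 (629, 216, 11, 55)
[520.44 254.61] 650 (498, 226, 44, 58)
[324.69 257.98] 769 (277, 249, 101, 19)
[214.35 278.94] 1845 (188, 250, 58, 61)
[ 35.38 377.89] 780 (7, 356, 61, 53)
[315.53 426.59] 1138 (292, 391, 51, 59)
[529.47 448.81] 1088 (506, 429, 67, 51)
[ 23.65 469.45] 708 (0, 462, 63, 15)
[614.62 469.68] 485 (579, 464, 61, 16)
```

```bash
cat > plan.py <<'E'
import sys; from h import *
# plan.py x y z [closing yaw deg]: turn needed, then shift in the tool axes after that turn
a=[float(v) for v in sys.argv[1:]]; s=manip.get_state(); q=s["ee_rot"]
M=R.from_quat([q[1],q[2],q[3],q[0]]).as_matrix(); y0=np.degrees(np.arctan2(M[1,1],M[0,1])); t=0
if len(a)>3: t=-((a[3]-y0+90)%180-90)
M2=M@R.from_euler("z",t,degrees=True).as_matrix()
print("clock %.1f pos %s yaw %.1f tilt %.4f q6 %.2f F %s"%(s["clock"],s["position"].round(4),y0,np.hypot(*M[:2,2]),s["qpos"][5],s["contact_force"].round(2)))
print("turn %.3f rad, then shift %s"%(np.radians(t),(M2.T@(np.array(a[:3])-s["position"])).round(4)))
E
python3 plan.py .5997 .3449 .15 46.4
python3 - <<'E'
from h import *
C=np.load("c0.npy",allow_pickle=True).item(); T,S=C["top"],C["scene"]
P=[onz(T,p,.085)[:2].round(3).tolist() for p in((191,253),(243,251),(242,305),(189,301))]
print(P,np.mean(P,0), onz(S,(379,163),.085))
E
```

```text
clock 0.5 pos [0.1643 0.551  0.2533] yaw 73.4 tilt 0.0001 q6 -0.12 F [-0.65 -0.11  0.03]
turn 0.471 rad, then shift [-0.4574  0.151   0.1033]
[[0.46, 0.394], [0.467, 0.237], [0.304, 0.232], [0.315, 0.39]] [0.3865  0.31325] [0.41963025 0.30161196 0.085     ]
```

```bash
python3 steer.py '0 0 0 0.118;0 0 0 0.118;0 0 0 0.118;0 0 0 0.117;-0.03 0.01 0 0' 0.055 20 >/dev/null
python3 steer.py '-0.038 0.0125 0 0;-0.038 0.0125 0 0;-0.038 0.0125 0 0;-0.038 0.0125 0 0;-0.038 0.0125 0 0'>/dev/null
python3 steer.py '-0.038 0.0125 0 0;-0.038 0.0125 0 0;-0.038 0.0125 0 0;-0.038 0.0125 0 0;-0.038 0.0125 0.01 0'
python3 plan.py .5997 .3449 .033 46.4
```

```text
clock: 1.75
position: [0.557, 0.3655, 0.2454]
ee_rot: [0.001, 0.371, 0.928, 0.002]
contact_force: [-0.4, 0.6, 0.1]
width: 0.0552
gripper_force: 0.0
clock 1.8 pos [0.557  0.3655 0.2454] yaw 46.4 tilt 0.0046 q6 -0.33 F [-0.37  0.64  0.09]
turn -0.000 rad, then shift [-0.0448  0.0135  0.2125]
```

```bash
python3 steer.py '-0.022 0.007 0.04 0;-0.022 0.007 0.04 0;0 0 0.04 0;0 0 0.03 0;0 0 0 0' |sed -n 2,4p
python3 plan.py .5997 .3449 .033 46.4
```

```text
position: [0.5878, 0.3452, 0.0934]
ee_rot: [-0.005, 0.372, 0.928, -0.005]
contact_force: [-1.3, -0.5, -1.6]
clock 2.2 pos [0.5878 0.3452 0.0934] yaw 46.3 tilt 0.0147 q6 -0.38 F [-1.29 -0.45 -1.59]
turn -0.001 rad, then shift [-0.0092  0.0088  0.0602]
```

```bash
python3 steer.py '0 0 0 0;0 0 0 0' |sed -n 2,3p
python3 plan.py .5997 .3449 .033 46.4
```

```text
position: [0.593, 0.3487, 0.1032]
ee_rot: [0.001, 0.371, 0.929, 0.001]
clock 2.3 pos [0.593  0.3487 0.1032] yaw 46.4 tilt 0.0034 q6 -0.38 F [-0.01 -0.54  0.17]
turn 0.000 rad, then shift [-0.0074  0.0016  0.0702]
```

```bash
python3 steer.py '-0.0074 0.0016 0.03 0;0 0 0.025 0;0 0 0.015 0;0 0 0 0;0 0 0 0' |sed -n 2,4p
python3 steer.py '0 0 0 0;0 0 0 0;0 0 0 0;0 0 0 0;0 0 0 0' 0.0 20
python3 plan.py .39 .31 .2
```

```text
position: [0.5994, 0.3449, 0.0334]
ee_rot: [0.001, 0.371, 0.929, 0.001]
contact_force: [0.7, -0.7, -0.1]
clock: 3.17
position: [0.5997, 0.3448, 0.0338]
ee_rot: [0.002, 0.371, 0.929, 0.002]
contact_force: [0.5, 0.1, 6.9]
width: 0.0237
gripper_force: 21.6
clock 3.2 pos [0.5997 0.3448 0.0338] yaw 46.4 tilt 0.0046 q6 -0.39 F [0.5  0.12 6.87]
turn 0.000 rad, then shift [ 0.1277 -0.1691 -0.1672]
```

```bash
python3 steer.py '0 0 -0.02 0;0 0 -0.04 0;0 0 -0.04 0;0 0 0 0;0 0 0 0' |tail -3
python3 steer.py '0 0 0 0' 0.0 5 |tail -3
python3 steer.py '0 0 0 0;0 0 0 0;0 0 0 0' .0236 |tail -3
python3 steer.py '0 0 0 0;0 0 0 0;0 0 0 0' .023 |tail -3
python3 steer.py '0 0 0 0;0 0 0 0;0 0 0 0' .0225 |tail -3
```

```text
contact_force: [0.4, 0.6, -0.8]
width: 0.0232
gripper_force: 20.8
contact_force: [-1.0, -0.9, -1.2]
width: 0.0236
gripper_force: 20.8
contact_force: [0.3, -0.2, -0.0]
width: 0.0236
gripper_force: 13.3
contact_force: [0.3, -0.6, -0.0]
width: 0.0236
gripper_force: 19.8
contact_force: [0.7, 0.6, -0.6]
width: 0.0234
gripper_force: 19.8
```

```bash
python3 steer.py '0.005 -0.007 -0.03 0;0.025 -0.0325 0 0;0.025 -0.0325 0 0;0.025 -0.0325 0 0;0.025 -0.0325 0 0' .0225 20|tail -3
python3 steer.py '0.0217 -0.0316 0 0;0 0 0.03 0;0 0 0.03 0;0 0 0 0;0 0 0 0' |tail -3
python3 plan.py .39 .31 .1
for o in .0238 .0242;do :; done
python3 steer.py '0 0 0 0;0 0 0 0' .0238 |tail -2
python3 steer.py '0 0 0 0;0 0 0 0' .0240 |tail -2
python3 steer.py '0 0 0 0;0 0 0 0' .0244 |tail -2
python3 steer.py '0 0 0 0;0 0 0 0' .0250 |tail -2
```

```text
contact_force: [-0.2, 0.5, -0.3]
width: 0.0238
gripper_force: 19.9
contact_force: [-0.1, 0.0, -0.2]
width: 0.0235
gripper_force: 19.9
clock 5.2 pos [0.3895 0.3088 0.1007] yaw 46.4 tilt 0.0027 q6 -0.28 F [-0.11  0.04 -0.25]
turn 0.000 rad, then shift [0.0004 0.0012 0.0007]
width: 0.024
gripper_force: 6.7
width: 0.0242
gripper_force: 0.8
width: 0.0243
gripper_force: 0.0
width: 0.025
gripper_force: 0.0
```

```bash
python3 steer.py '0 0 0 0;0 0 -0.02 -0.12;0 0 -0.04 -0.12;0 0 0 -0.12;0 0 0 -0.12' .055 |tail -3
python3 steer.py '0 0 0 -0.12;0 0 0 -0.022;0 0 0 0' |tail -3
python3 plan.py .4841 .0781 .15 82
python3 - <<'E'
from h import *
C=cams(); 
for o in offcuts(C): print(o[0].round(4),round(o[1],4),"yaw",round(o[2],1),o[3])
E
```

```text
contact_force: [-0.2, -1.0, -1.2]
width: 0.0552
gripper_force: 0.0
contact_force: [0.3, 0.1, -1.0]
width: 0.0551
gripper_force: 0.0
clock 6.6 pos [0.3902 0.3092 0.1611] yaw 81.9 tilt 0.0001 q6 -0.90 F [ 0.31  0.12 -1.  ]
turn -0.001 rad, then shift [-0.1252 -0.2158  0.0111]
[0.6757 0.0617 0.0899] 0.0034 yaw 80.4 [19.8 35.6]
[ 0.5101 -0.1114  0.0876] 0.0021 yaw 65.2 [20.8 30.4]
[0.484  0.0779 0.0874] 0.0049 yaw 175.3 [25.5 32.2]
```

```bash
python3 steer.py '-0.0179 -0.0308 0 0;-0.0179 -0.0308 0 0;-0.0179 -0.0308 0 0;-0.0179 -0.0308 0 0;-0.0179 -0.0308 0 0' |tail -3
python3 steer.py '-0.0179 -0.0308 0 0;-0.0179 -0.0308 0 0;0 0 0.01 0;0 0 0 0;0 0 0 0' |tail -3
python3 plan.py .4841 .0781 .099 82
```

```text
contact_force: [0.7, -0.4, 0.1]
width: 0.0548
gripper_force: 0.0
contact_force: [0.2, 0.4, 0.3]
width: 0.0549
gripper_force: 0.0
clock 7.5 pos [0.4836 0.0785 0.1504] yaw 81.9 tilt 0.0028 q6 -1.41 F [0.19 0.37 0.31]
turn -0.001 rad, then shift [-0.0007 -0.0003  0.0514]
```

Good accuracy. Next I'll descend, grasp, lift and carry it back to the bin.

```bash
python3 steer.py '0 0 0.025 0;0 0 0.02 0;0 0 0.006 0;0 0 0 0;0 0 0 0' |sed -n '2p;4p'
python3 steer.py '0 0 0 0;0 0 0 0;0 0 0 0;0 0 0 0' 0.0 20|tail -3
python3 steer.py '0 0 -0.02 0;0 0 -0.04 0;0 0 -0.02 0;0 0 0 0;0 0 0 0' |tail -3
python3 plan.py .39 .31 .18
```

```text
position: [0.4845, 0.0793, 0.1005]
contact_force: [0.6, -0.1, 0.6]
contact_force: [-1.5, 1.2, 5.5]
width: 0.0237
gripper_force: 21.6
contact_force: [0.6, -0.1, -1.0]
width: 0.0234
gripper_force: 21.0
clock 8.7 pos [0.4852 0.0783 0.1814] yaw 82.0 tilt 0.0033 q6 -1.41 F [ 0.56 -0.08 -1.01]
turn 0.000 rad, then shift [0.1264 0.2163 0.0011]
```

```bash
python3 steer.py '0.0181 0.0309 0 0;0.0181 0.0309 0 0;0.0181 0.0309 0 0;0.0181 0.0309 0 0;0.0181 0.0309 0 0' >/dev/null
python3 steer.py '0.0181 0.0309 0 0;0.0181 0.0309 0 0;0 0 0.035 0;0 0 0.035 0;0 0 0.01 0' |tail -3
python3 steer.py '0 0 0 0;0 0 0 0;0 0 0 0;0 0 -0.03 0.12;0 0 -0.04 0.12' .055|sed -n '2p;5p'
python3 steer.py '0 0 0 0.12;0 0 0 0.12;0 0 0 0.12;0 0 0 0.12;0 0 0 0.12' >/dev/null
python3 steer.py '0 0 0 0.12;0 0 0 0.12;0 0 0 0.12;0 0 0 0.12;0 0 0 0.12' >/dev/null
python3 steer.py '0 0 0 0.04;0 0 0 0;0 0 0 0' >/dev/null
python3 plan.py .6757 .0617 .17 170
python3 - <<'E'
from h import *
C=cams(); 
for o in offcuts(C): print(o[0].round(4),round(o[1],4),"yaw",round(o[2],1),o[3])
E
```

```text
contact_force: [-0.2, -0.3, -0.6]
width: 0.0235
gripper_force: 21.0
position: [0.3875, 0.3088, 0.1692]
width: 0.0553
clock 11.0 pos [0.3896 0.3102 0.1713] yaw -2.7 tilt 0.0025 q6 0.58 F [-0.02  0.66 -0.84]
turn 0.127 rad, then shift [-0.195   0.3249  0.0016]
[0.6757 0.0616 0.0905] 0.0032 yaw 79.8 [20.1 35.4]
[ 0.5101 -0.1115  0.0874] 0.0024 yaw 67.5 [21.  29.5]
[0.3925 0.3111 0.0224] 0.0026 yaw 134.4 [21.6 25.5]
```

```bash
python3 steer.py '0 0 0 0.124;-0.0195 0.0325 0 0;-0.0195 0.0325 0 0;-0.0195 0.0325 0 0;-0.0195 0.0325 0 0' >/dev/null
python3 steer.py '-0.0195 0.0325 0 0;-0.0195 0.0325 0 0;-0.0195 0.0325 0 0;-0.0195 0.0325 0 0;-0.0195 0.0325 0 0' >/dev/null
python3 steer.py '-0.0195 0.0325 0.02 0;0 0 0 0;0 0 0 0' >/dev/null
python3 plan.py .6757 .0617 .101 170
```

```text
clock 12.2 pos [0.6754 0.0613 0.1487] yaw -10.0 tilt 0.0031 q6 0.16 F [-1.2   0.08  0.06]
turn 0.000 rad, then shift [0.0005 0.0004 0.0477]
```

```bash
python3 steer.py '0 0 0.025 0;0 0 0.018 0;0 0 0.005 0;0 0 0 0;0 0 0 0' |sed -n '2p;4p'
python3 steer.py '0 0 0 0;0 0 0 0;0 0 0 0;0 0 0 0' 0.0 20|tail -3
python3 steer.py '0 0 -0.02 0;0 0 -0.04 0;0 0 -0.02 0;0 0 0 0;0 0 0 0' |tail -3
python3 plan.py .37 .31 .18
```

```text
position: [0.6748, 0.0639, 0.1036]
contact_force: [-0.2, -0.2, 1.0]
contact_force: [-0.7, -0.0, 4.4]
width: 0.0216
gripper_force: 22.5
contact_force: [-0.7, -0.7, -0.9]
width: 0.0215
gripper_force: 22.0
clock 13.4 pos [0.6758 0.063  0.1845] yaw -9.9 tilt 0.0037 q6 0.16 F [-0.72 -0.7  -0.9 ]
turn 0.000 rad, then shift [ 0.191  -0.3436  0.0034]
```

```bash
python3 steer.py '0.019 -0.0334 0 0;0.019 -0.0334 0 0;0.019 -0.0334 0 0;0.019 -0.0334 0 0;0.019 -0.0334 0 0' >/dev/null
python3 steer.py '0.019 -0.0334 0 0;0.019 -0.0334 0 0;0.019 -0.0334 0 0;0.019 -0.0334 0 0;0.019 -0.0334 0 0' >/dev/null
python3 steer.py '0 0 0.03 0;0 0 0.03 0;0 0 0.01 0;0 0 0 0' |sed -n '2p;5,6p'
python3 steer.py '0 0 0 0;0 0 0 0;0 0 0 0;0 0 -0.03 0.12;0 0 -0.04 0.12' .055|sed -n '2p;5p'
python3 steer.py '0 0 0 0;0 0 0 0' >/dev/null
python3 plan.py .5101 -.1114 .17 156
python3 - <<'E'
from h import *
C=cams(); 
for o in offcuts(C): print(o[0].round(4),round(o[1],4),"yaw",round(o[2],1),o[3])
E
```

```text
position: [0.3749, 0.3057, 0.1088]
width: 0.0211
gripper_force: 22.0
position: [0.3768, 0.3061, 0.1815]
width: 0.0552
clock 15.1 pos [0.3806 0.3084 0.186 ] yaw -23.6 tilt 0.0081 q6 0.95 F [-0.16 -0.09  0.51]
turn 0.007 rad, then shift [-0.3309  0.289   0.0152]
[ 0.5103 -0.1113  0.0877] 0.0024 yaw 64.8 [21.  30.2]
[0.3917 0.3126 0.0215] 0.0029 yaw 118.9 [21.5 27.4]
```

```bash
python3 steer.py '-0.0301 0.0263 0 0;-0.0301 0.0263 0 0;-0.0301 0.0263 0 0;-0.0301 0.0263 0 0;-0.0301 0.0263 0 0' >/dev/null
python3 steer.py '-0.0301 0.0263 0 0;-0.0301 0.0263 0 0;-0.0301 0.0263 0 0;-0.0301 0.0263 0 0;-0.0301 0.0263 0 0' >/dev/null
python3 steer.py '-0.0301 0.0263 0.02 0;0 0 0 0;0 0 0 0' >/dev/null
python3 plan.py .5102 -.1114 .099 155
```

```text
clock 16.3 pos [ 0.509  -0.1106  0.1616] yaw -23.8 tilt 0.0054 q6 0.07 F [-0.11  1.2  -0.13]
turn 0.021 rad, then shift [-0.0002  0.0018  0.0626]
```

```bash
python3 steer.py '0 0.0018 0.025 0.02;0 0 0.025 0;0 0 0.011 0;0 0 0 0;0 0 0 0' |sed -n '2p;4p'
python3 steer.py '0 0 0 0;0 0 0 0;0 0 0 0;0 0 0 0' 0.0 20|tail -3
python3 steer.py '0 0 -0.02 0;0 0 -0.04 0;0 0 -0.02 0;0 0 0 0;0 0 0 0' |tail -3
python3 plan.py .38 .31 .18
```

```text
position: [0.5108, -0.1085, 0.1025]
contact_force: [-0.3, -0.9, -0.1]
contact_force: [-0.2, 1.5, 4.4]
width: 0.0236
gripper_force: 21.5
contact_force: [0.3, 0.0, 0.2]
width: 0.0237
gripper_force: 21.0
clock 17.5 pos [ 0.5125 -0.1102  0.1845] yaw -24.8 tilt 0.0036 q6 0.09 F [0.27 0.05 0.16]
turn 0.000 rad, then shift [ 0.3262 -0.2963  0.0035]
```

```bash
python3 steer.py '0.0297 -0.027 0 0;0.0297 -0.027 0 0;0.0297 -0.027 0 0;0.0297 -0.027 0 0;0.0297 -0.027 0 0' >/dev/null
python3 steer.py '0.0297 -0.027 0 0;0.0297 -0.027 0 0;0.0297 -0.027 0 0;0.0297 -0.027 0 0;0.0297 -0.027 0 0' >/dev/null
python3 steer.py '0.029 -0.027 0 0;0 0 0.03 0;0 0 0.03 0;0 0 0.01 0;0 0 0 0' |sed -n '2p;5,6p'
python3 steer.py '0 0 0 0;0 0 0 0;0 0 0 0;0 0 -0.03 0;0 0 -0.04 0' .055|sed -n '2p;5p'
python3 steer.py '-0.03 0.027 -0.02 0;-0.03 0.027 0 0;-0.03 0.027 0 0;-0.03 0.027 0 0;0 0 0 0' .08 >/dev/null
python3 plan.py .6457 -.0783 .2
python3 - <<'E'
from h import *
C=cams(2); np.save("c1.npy",C,allow_pickle=True)
for o in offcuts(C): print(o[0].round(4),round(o[1],4),"yaw",round(o[2],1),o[3])
o=np.zeros((480,800,3),np.uint8);t=C["top"]["img"];s=C["scene"]["img"]
o[:480,:400]=cv2.resize(t[150:330,180:330],(400,480));o[:480,400:]=cv2.resize(s[130:350,230:413],(400,480));cv2.imwrite("pics/a2.png",o[:,:,::-1])
E
```

```text
position: [0.375, 0.3088, 0.1088]
width: 0.0234
gripper_force: 21.0
position: [0.3769, 0.309, 0.1819]
width: 0.0552
clock 19.6 pos [0.4282 0.153  0.2031] yaw -25.1 tilt 0.0060 q6 0.63 F [-0.44  0.34  0.42]
turn 0.000 rad, then shift [-0.117   0.2951  0.005 ]
```

View pics/a2.png

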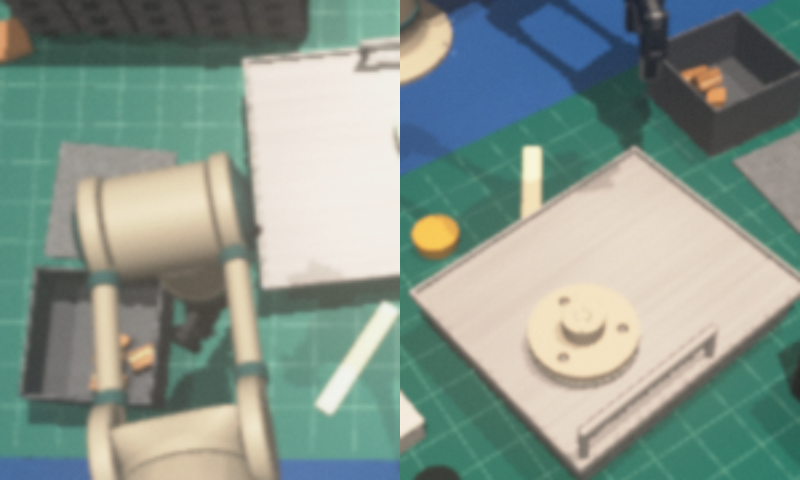

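The three deck offcuts and the pad one are out of their places. At least three show in the bin, at about (700,80) in the scene crop, and the deck and pad are clear. I'll move above the worn wheel.

```bash
python3 steer.py '-0.0146 0.0369 0 0;-0.0146 0.0369 0 0;-0.0146 0.0369 0 0;-0.0146 0.0369 0 0;-0.0146 0.0369 0 0' .075>/dev/null
python3 steer.py '-0.0146 0.0369 0 0;-0.0146 0.0369 0 0;-0.0146 0.0369 0 0;0 0 0 0;0 0 0 0' |sed -n '2p;5p'
python3 plan.py .6457 -.0783 .119
```

```text
position: [0.6461, -0.07, 0.2005]
width: 0.075
clock 20.6 pos [ 0.6461 -0.07    0.2005] yaw -24.7 tilt 0.0010 q6 0.22 F [-0.8   0.73  0.03]
turn 0.000 rad, then shift [-0.0077  0.0032  0.0815]
```

```bash
python3 steer.py '-0.0077 0.0032 0.02 0;0 0 0.02 0;0 0 0.01 0;0 0 0 0;0 0 0 0' |sed -n '2p;5p'
python3 plan.py .6457 -.0783 .119
```

```text
position: [0.6438, -0.077, 0.1515]
width: 0.0748
clock 21.0 pos [ 0.6438 -0.077   0.1515] yaw -24.6 tilt 0.0014 q6 0.20 F [ 1.35 -0.14  1.02]
turn 0.000 rad, then shift [-0.0003  0.0023  0.0325]
```

```bash
python3 steer.py '0 0.0015 0.012 0;0 0 0.01 0;0 0 0.005 0;0 0 0 0;0 0 0 0' |sed -n '2p;5p'
python3 plan.py .6457 -.0783 .119
```

```text
position: [0.6455, -0.0795, 0.124]
width: 0.075
clock 21.4 pos [ 0.6455 -0.0795  0.124 ] yaw -24.8 tilt 0.0010 q6 0.20 F [0.28 0.46 0.54]
turn 0.000 rad, then shift [ 0.0012 -0.0003  0.005 ]
```

```bash
python3 steer.py '0.0012 0 0.005 0;0 0 0 0;0 0 0 0;0 0 0 0' .06|sed -n '2p;4,5p'
python3 steer.py '0 0 0 0;0 0 0 0;0 0 0 0' .05|sed -n '2p;4,6p'
python3 steer.py '0 0 0 0;0 0 0 0;0 0 0 0' .0455|sed -n '2p;4,6p'
python3 steer.py '0 0 0 0;0 0 0 0;0 0 0 0' .0445|sed -n '2p;4,6p'
python3 steer.py '0 0 0 0;0 0 0 0;0 0 0 0' .0441|sed -n '2p;4,6p'
python3 plan.py .6457 -.0783 .119
```

```text
position: [0.6464, -0.0784, 0.1197]
contact_force: [0.3, 0.9, -0.4]
width: 0.06
position: [0.6463, -0.0784, 0.1197]
contact_force: [0.1, -0.7, 0.3]
width: 0.0499
gripper_force: 0.0
position: [0.6463, -0.0784, 0.1196]
contact_force: [0.6, -0.2, -1.0]
width: 0.0454
gripper_force: 0.0
position: [0.6462, -0.0784, 0.1195]
contact_force: [0.5, -0.8, -0.1]
width: 0.0443
gripper_force: 0.0
position: [0.6461, -0.0783, 0.1195]
contact_force: [0.5, -0.8, 0.4]
width: 0.0443
gripper_force: 0.3
clock 22.8 pos [ 0.6461 -0.0783  0.1195] yaw -24.8 tilt 0.0004 q6 0.20 F [ 0.52 -0.82  0.36]
turn 0.000 rad, then shift [-0.0001 -0.0004  0.0005]
```

```bash
python3 steer.py '0 0 0 0;0 0 0 0;0 0 0 0' .0439|sed -n '4,6p'
python3 steer.py '0 0 0 0;0 0 0 0;0 0 0 0' .0438|sed -n '4,6p'
python3 steer.py '0 0 -0.001 0;0 0 -0.002 0;0 0 -0.002 0;0 0 -0.003 0;0 0 -0.004 0' |sed -n '2,6p'
```

```text
contact_force: [-2.0, 0.8, 0.8]
width: 0.0436
gripper_force: 1.2
contact_force: [-1.4, 0.6, 0.9]
width: 0.0441
gripper_force: 2.6
position: [0.6461, -0.0784, 0.1313]
ee_rot: [-0.0, 0.842, 0.539, -0.0]
contact_force: [0.0, -0.3, -3.7]
width: 0.044
gripper_force: 2.5
```

```bash
python3 steer.py '0 0 0 0;0 0 0 0' .0437|sed -n '4,6p'
python3 steer.py '0 0 0 0;0 0 0 0' .0436|sed -n '4,6p'
```

```text
contact_force: [0.2, 0.1, -2.5]
width: 0.0436
gripper_force: 4.0
contact_force: [-0.3, 0.6, -3.1]
width: 0.0438
gripper_force: 5.7
```

```bash
python3 steer.py '0 0 0 0;0 0 0 0' .0435|sed -n '4,6p'
python3 steer.py '0 0 0 0;0 0 0 0' .0434|sed -n '4,6p'
python3 steer.py '0 0 -0.01 0;0 0 -0.02 0;0 0 -0.02 0;0 0 -0.02 0;0 0 0 0' |sed -n '2,6p'
python3 - <<'E'
from h import *
C=cams(2); s=C["scene"]["img"]
cv2.imwrite("pics/a3.png",cv2.resize(s[190:350,230:430],None,fx=4,fy=3.5)[:,:,::-1])
E
python3 plan.py .5665 .3265 .2
```

```text
contact_force: [1.2, -0.2, -3.5]
width: 0.0432
gripper_force: 7.3
contact_force: [0.3, -0.1, -4.0]
width: 0.0438
gripper_force: 9.1
position: [0.649, -0.079, 0.2071]
ee_rot: [0.004, 0.842, 0.539, 0.004]
contact_force: [1.4, -0.2, -1.9]
width: 0.0436
gripper_force: 9.2
clock 24.9 pos [ 0.6453 -0.0782  0.2003] yaw -24.8 tilt 0.0025 q6 0.20 F [-0.5  -0.06 -2.84]
turn 0.000 rad, then shift [ 0.3345 -0.241   0.0007]
```

View pics/a3.png

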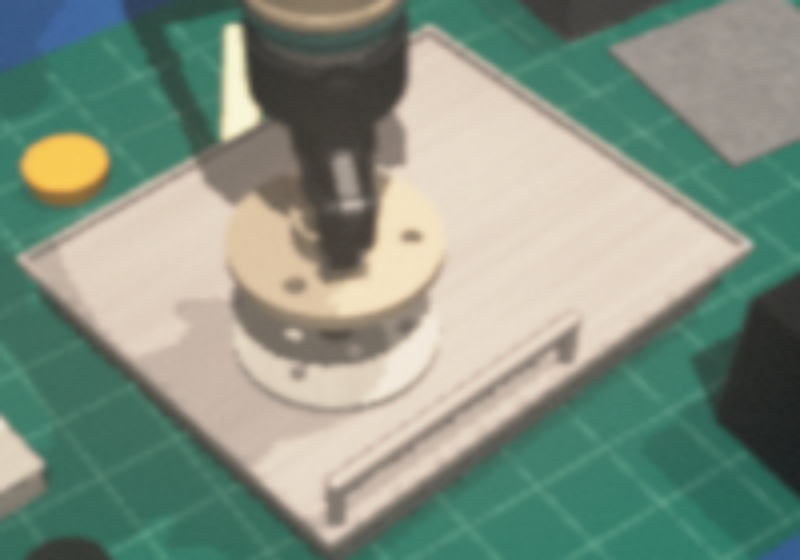

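The scene crop shows the worn wheel held level, with the studs and turntable bared below it. Next I'll carry it to the pad.

```bash
python3 steer.py '0.012 -0.009 0 0;0.024 -0.0172 0 0;0.024 -0.0172 0 0;0.024 -0.0172 0 0;0.024 -0.0172 0 0' >/dev/null
python3 steer.py '0.024 -0.0172 0 0;0.024 -0.0172 0 0;0.024 -0.0172 0 0;0.024 -0.0172 0 0;0.024 -0.0172 0 0' >/dev/null
python3 steer.py '0.024 -0.0172 0 0;0.024 -0.0172 0 0;0.024 -0.0172 0 0;0.024 -0.0172 0 0;0.01 -0.0084 0 0' >/dev/null
python3 steer.py '0 0 0 0;0 0 0 0' |sed -n '2,6p'
python3 plan.py .5665 .3265 .06
```

```text
position: [0.566, 0.3262, 0.2003]
ee_rot: [0.0, 0.842, 0.54, -0.001]
contact_force: [-0.9, -1.0, -3.2]
width: 0.0435
gripper_force: 9.2
clock 26.4 pos [0.566  0.3262 0.2003] yaw -24.6 tilt 0.0028 q6 0.85 F [-0.91 -0.97 -3.24]
turn 0.000 rad, then shift [0.0008 0.0005 0.1403]
```

```bash
python3 steer.py '0 0 0.025 0;0 0 0.025 0;0 0 0.025 0;0 0 0.025 0;0 0 0.02 0' >/dev/null
python3 steer.py '0 0 0.012 0;0 0 0.006 0;0 0 0 0;0 0 0 0' |sed -n '2,6p'
python3 plan.py .5665 .3265 .0455
```

```text
position: [0.568, 0.3255, 0.0642]
ee_rot: [0.0, 0.842, 0.539, 0.001]
contact_force: [0.3, 0.6, -2.9]
width: 0.0433
gripper_force: 9.2
clock 27.1 pos [0.568  0.3255 0.0642] yaw -24.8 tilt 0.0011 q6 0.85 F [ 0.33  0.58 -2.95]
turn 0.000 rad, then shift [ 0.0003 -0.0018  0.0187]
```

```bash
python3 steer.py '0 -0.0015 0.008 0;0 0 0.006 0;0 0 0.002 0;0 0 0 0;0 0 0 0' |sed -n '2p;4p'
python3 steer.py '0 0 0.001 0;0 0 0 0;0 0 0 0' |sed -n '2p;4p'
python3 steer.py '0 0 0.001 0;0 0 0 0;0 0 0 0' |sed -n '2p;4p'
```

```text
position: [0.5658, 0.3265, 0.0476]
contact_force: [0.3, 0.3, -2.8]
position: [0.566, 0.3265, 0.0467]
contact_force: [-0.6, 0.4, -3.2]
position: [0.566, 0.3265, 0.0457]
contact_force: [0.4, 0.2, -3.4]
```

```bash
python3 steer.py '0 0 0.0005 0;0 0 0 0;0 0 0 0' |sed -n '2p;4p'
python3 steer.py '0 0 0.0005 0;0 0 0 0;0 0 0 0' |sed -n '2p;4p'
```

```text
position: [0.5661, 0.3265, 0.0456]
contact_force: [-2.2, 0.4, 0.5]
position: [0.566, 0.3265, 0.0456]
contact_force: [-1.1, -0.7, 5.5]
```

```bash
python3 steer.py '0 0 -0.0007 0;0 0 0 0' |sed -n '2p;4p'
python3 steer.py '0 0 0 0;0 0 0 0' .0440|sed -n '4,6p'
python3 steer.py '0 0 0 0;0 0 0 0' .0460|sed -n '4,6p'
python3 steer.py '0 0 0 0;0 0 0 0;0 0 0 0' .06|sed -n '4,6p'
python3 steer.py '0 0 -0.01 0;0 0 -0.03 0;0 0 -0.04 0;0 0 -0.04 0;0 0 -0.03 0' .075 |sed -n '2p'
python3 plan.py .3915 -.3129 .2 5
```

```text
position: [0.566, 0.3265, 0.0456]
contact_force: [-1.2, -1.1, 3.3]
contact_force: [1.1, -0.0, -0.1]
width: 0.0444
gripper_force: 0.0
contact_force: [-0.7, 0.1, 0.0]
width: 0.0463
gripper_force: 0.0
contact_force: [0.3, 1.1, 0.3]
width: 0.0597
gripper_force: 0.0
position: [0.5666, 0.3268, 0.1996]
clock 29.7 pos [0.5666 0.3268 0.1996] yaw -24.8 tilt 0.0043 q6 0.85 F [0.54 0.14 0.3 ]
turn -0.519 rad, then shift [-0.622  -0.2302 -0.0023]
```

Run:
```python
from h import *
C=cams(6); np.save("c2.npy",C,allow_pickle=True)
T,S=C["top"],C["scene"]
o=np.zeros((480,800,3),np.uint8)
pt=proj(T,(.6457,-.0783,.08)).astype(int);ps=proj(S,(.6457,-.0783,.08)).astype(int);print(pt,ps)
o[:400,:400]=cv2.resize(T["img"][pt[1]-25:pt[1]+25,pt[0]-25:pt[0]+25],(400,400),interpolation=cv2.INTER_CUBIC)
o[:400,400:]=cv2.resize(S["img"][ps[1]-32:ps[1]+32,ps[0]-32:ps[0]+32],(400,400),interpolation=cv2.INTER_CUBIC)
cv2.imwrite("pics/a4.png",o[:,:,::-1])
```

```text
[345 196] [312 283]
```

View pics/a4.png

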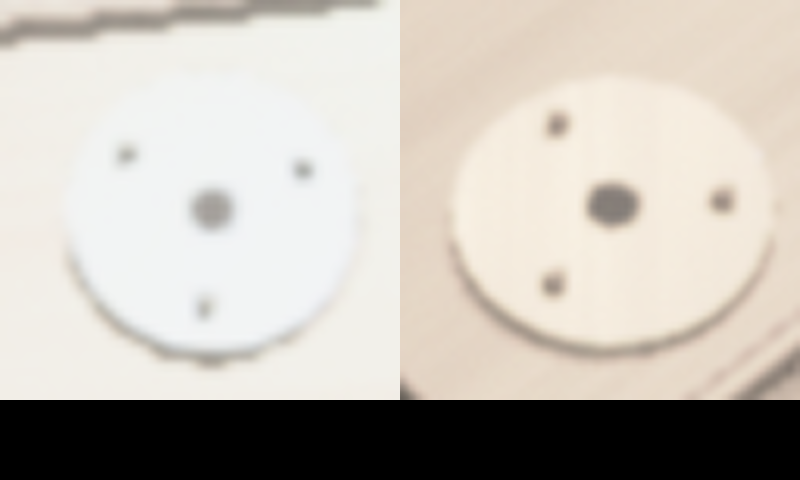

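The turntable is bare. The top view shows the studs at (335.3,189.8), (357.4,191.8) and (345,209), with the central mark at (346,196.6). The scene view shows the studs at (304.8,270.3), (331,282.7) and (304,296.1), with the mark at (313.4,283.3).

Run:
```python
from h import *
C=np.load("c2.npy",allow_pickle=True).item(); T,S=C["top"],C["scene"]
a=[(335.25,189.75),(357.4,191.75),(345,209)];b=[(304.8,270.3),(331,282.7),(304,296.1)]
pa=[hole(T,p,3) for p in a];pb=[hole(S,p,3) for p in b]
ca,cb=hole(T,(346,196.6),4),hole(S,(313.4,283.3),6)
print(np.round(pa+[ca],2).tolist(),np.round(pb+[cb],2).tolist())
for i,j in((0,0),(1,1),(2,2)): 
    X,e=tri(T,pa[i],S,pb[j]); print("stud tri",X.round(4),round(e,4))
print("centre tri",tri(T,ca,S,cb), onz(T,ca,.08).round(4),onz(S,cb,.08).round(4))
for n,d,P in(("top",T,pa),("scene",S,pb)):
  for z in(.086,.088):
    Q=np.array([onz(d,p,z) for p in P]);c=Q.mean(0);v=Q-c
    print(n,z,c[:2].round(4),"r",np.linalg.norm(v,axis=1).round(4),"ang",np.degrees(np.arctan2(v[:,1],v[:,0])).round(1))
# new wheel again, worn check
for d,P in((T,[(418.2,267.5),(431.7,285.5),(410,287.5)]),(S,[(160,274.8),(185.4,259.6),(185,282.4)])):
    Q=np.array([onz(d,hole(d,p,3),.024) for p in P]);c=Q.mean(0);v=Q-c
    print("new",c[:2].round(4),np.degrees(np.arctan2(v[:,1],v[:,0])).round(1))
```

```text
[[335.35, 189.88], [357.42, 191.79], [345.11, 209.06], [346.05, 196.74]] [[304.7, 270.57], [331.03, 282.84], [304.01, 296.17], [313.59, 283.32]]
stud tri [ 0.6418 -0.0669  0.1243] 0.05
stud tri [ 0.6691 -0.085   0.1073] 0.065
stud tri [ 0.6231 -0.0846  0.0043] 0.0099
centre tri (array([ 0.6455661 , -0.07805998,  0.0783483 ]), np.float64(0.0027680295205030577)) [ 0.6444 -0.0792  0.08  ] [ 0.647  -0.0774  0.08  ]
top 0.086 [ 0.6421 -0.0786] r [0.0404 0.04   0.0398] ang [ 55.8 -64.8 176. ]
top 0.088 [ 0.6415 -0.0785] r [0.0403 0.0399 0.0397] ang [ 55.8 -64.8 176. ]
scene 0.086 [ 0.6493 -0.0797] r [0.0396 0.0397 0.0398] ang [175.2  55.4 -64.8]
scene 0.088 [ 0.6505 -0.0805] r [0.0395 0.0396 0.0397] ang [175.2  55.4 -64.8]
new [ 0.3904 -0.3137] [   5.5 -114.5  126. ]
new [ 0.3926 -0.312 ] [-114.2  126.1    5.7]
```

```bash
python3 plan.py .3915 -.3129 .15 -24.8
python3 steer.py '0 0.0417 0 0;0 0.0417 0 0;0 0.0417 0 0;0 0.0417 0 0;0 0.0417 0 0' .07 >/dev/null
python3 plan.py .3915 -.3129 .15 -24.8
```

```text
clock 30.3 pos [0.5655 0.3263 0.1941] yaw -24.8 tilt 0.0019 q6 0.85 F [ 0.14  0.04 -0.6 ]
turn 0.001 rad, then shift [-0.6532  0.1102  0.0449]
clock 30.7 pos [0.7565 0.2383 0.1948] yaw -24.7 tilt 0.0006 q6 0.65 F [0.74 0.34 0.96]
turn 0.001 rad, then shift [-0.6534 -0.1001  0.045 ]
```

```bash
python3 steer.py '-0.0384 -0.0059 0 0;-0.0384 -0.0059 0 0;-0.0384 -0.0059 0 0;-0.0384 -0.0059 0 0;-0.0384 -0.0059 0 0' >/dev/null
python3 steer.py '-0.0384 -0.0059 0 0;-0.0384 -0.0059 0 0;-0.0384 -0.0059 0 0;-0.0384 -0.0059 0 0;-0.0384 -0.0059 0 0' >/dev/null
python3 steer.py '-0.0384 -0.0059 0 0;-0.0384 -0.0059 0 0;-0.0384 -0.0059 0 0;-0.0384 -0.0059 0 0;-0.0384 -0.0059 0 0' >/dev/null
python3 steer.py '-0.0384 -0.0059 0 0;-0.0384 -0.0059 0 0;0 0 0.02 0;0 0 0 0;0 0 0 0' |sed -n '2p;5p'
python3 plan.py .3915 -.3129 .1 -24.8
```

```text
position: [0.3898, -0.311, 0.1743]
width: 0.0699
clock 32.4 pos [ 0.3898 -0.311   0.1743] yaw -24.8 tilt 0.0036 q6 -0.38 F [ 0.04 -0.73 -0.37]
turn -0.000 rad, then shift [-0.0012  0.0026  0.0743]
```

```bash
python3 steer.py '-0.001 0.002 0.03 0;0 0 0.03 0;0 0 0.014 0;0 0 0 0;0 0 0 0' |sed -n '2p;5p'
python3 steer.py '0 0 0.02 0;0 0 0.015 0;0 0 0.008 0;0 0 0 0;0 0 0 0' .06 |sed -n '2p;5p'
python3 plan.py .3915 -.3129 .0505 -24.8
```

```text
position: [0.3928, -0.3123, 0.1013]
width: 0.0703
position: [0.3928, -0.3136, 0.0591]
width: 0.0596
clock 33.2 pos [ 0.3928 -0.3136  0.0591] yaw -24.7 tilt 0.0014 q6 -0.38 F [-0.64 -0.46  0.67]
turn 0.002 rad, then shift [ 0.0001 -0.0015  0.0086]
```

```bash
python3 steer.py '0 -0.0014 0.005 0;0 0 0.0033 0;0 0 0 0;0 0 0 0' .052|sed -n '2p;4,5p'
python3 steer.py '0 0 0 0;0 0 0 0;0 0 0 0' .0455|sed -n '2p;4,6p'
python3 steer.py '0 0 0 0;0 0 0 0;0 0 0 0' .0445|sed -n '2p;4,6p'
python3 steer.py '0 0 0 0;0 0 0 0;0 0 0 0' .0441|sed -n '2p;4,6p'
python3 steer.py '0 0 0 0;0 0 0 0;0 0 0 0' .0439|sed -n '2p;4,6p'
python3 plan.py .3915 -.3129 .0505 -24.8
```

```text
position: [0.3908, -0.3128, 0.05]
contact_force: [1.0, -0.9, -1.1]
width: 0.0519
position: [0.3909, -0.3129, 0.05]
contact_force: [-0.6, 0.6, -0.9]
width: 0.0456
gripper_force: 0.0
position: [0.3909, -0.3129, 0.05]
contact_force: [-0.0, -1.0, -0.2]
width: 0.0444
gripper_force: 0.2
position: [0.3911, -0.313, 0.05]
contact_force: [0.4, -1.0, 0.3]
width: 0.0441
gripper_force: 0.5
position: [0.3911, -0.313, 0.05]
contact_force: [1.4, -1.3, 0.6]
width: 0.0439
gripper_force: 1.2
clock 34.5 pos [ 0.3911 -0.313   0.05  ] yaw -24.8 tilt 0.0009 q6 -0.38 F [ 1.44 -1.29  0.64]
turn 0.001 rad, then shift [ 0.0003  0.0003 -0.0005]
```

```bash
python3 steer.py '0 0 0 0;0 0 0 0;0 0 0 0' .0455 >/dev/null
python3 steer.py '0 0 -0.005 0;0 0 0 0;0 0 0 0.12;0 0 0 0.12;0 0 0 0.12' .062 >/dev/null
python3 steer.py '0 0 0 0.12;0 0 0 0.12;0 0 0 0.12;0 0 0 0.12;0 0 0 0.12' >/dev/null
python3 steer.py '0 0 0 0.12;0 0 0 0.12;0 0 0 0.12;0 0 0 0.12;0 0 0 0.12' >/dev/null
python3 steer.py '0 0 0.005 0.011;0 0 0 0;0 0 0 0;0 0 0 0' .052|sed -n '2p;5p'
python3 plan.py .3911 -.313 .05 65.2
```

```text
position: [0.3906, -0.3126, 0.0497]
width: 0.0522
clock 36.4 pos [ 0.3906 -0.3126  0.0497] yaw -114.7 tilt 0.0006 q6 1.19 F [-0.04 -1.46  0.56]
turn 0.002 rad, then shift [ 0.0006  0.0001 -0.0003]
```

```bash
python3 steer.py '0.0006 0 0 0.002;0 0 0 0;0 0 0 0' .0455|sed -n '2p;4,6p'
python3 steer.py '0 0 0 0;0 0 0 0;0 0 0 0' .0442|sed -n '2p;4,6p'
python3 steer.py '0 0 0 0;0 0 0 0;0 0 0 0' .0438|sed -n '4,6p'
python3 steer.py '0 0 0 0;0 0 0 0;0 0 0 0' .0435|sed -n '4,6p'
python3 plan.py .3911 -.313 .05 65.2
python3 - <<'E'
from h import *
S=cams(3)["scene"]
for p in [(160,274.8),(185.4,259.6),(185,282.4)]:print(hole(S,p,3),onz(S,hole(S,p,3),.024).round(4))
E
```

```text
position: [0.3912, -0.3126, 0.0499]
contact_force: [1.1, 1.5, -0.6]
width: 0.0455
gripper_force: 0.7
position: [0.3913, -0.3126, 0.0499]
contact_force: [0.8, 3.0, 1.8]
width: 0.044
gripper_force: 1.4
contact_force: [-1.0, 3.4, 2.4]
width: 0.044
gripper_force: 2.7
contact_force: [0.5, 4.7, 3.9]
width: 0.0433
gripper_force: 7.5
clock 37.4 pos [ 0.3913 -0.3128  0.05  ] yaw -114.9 tilt 0.0005 q6 1.19 F [0.45 4.72 3.92]
turn -0.001 rad, then shift [-0.0001  0.0003 -0.    ]
[158.33333333 268.12011173] [ 0.3571 -0.344   0.024 ]
[185.4 259.6] [ 0.3711 -0.2786  0.024 ]
[184.18270079 282.00323625] [ 0.4324 -0.309   0.024 ]
```

```bash
python3 steer.py '0 0 -0.001 0;0 0 -0.002 0;0 0 -0.002 0;0 0 0 0;0 0 0 0' .0434|sed -n '2,6p'
python3 steer.py '0 0 0 0;0 0 0 0' .0433|sed -n '2,6p'
```

```text
position: [0.3913, -0.3135, 0.0548]
ee_rot: [0.0, 0.977, -0.215, 0.0]
contact_force: [-1.2, 0.3, -4.3]
width: 0.0436
gripper_force: 9.2
position: [0.3912, -0.3131, 0.0547]
ee_rot: [-0.0, 0.977, -0.215, -0.0]
contact_force: [0.9, -0.5, -4.0]
width: 0.0437
gripper_force: 11.0
```

```bash
python3 steer.py '0 0 -0.015 0;0 0 -0.025 0;0 0 -0.03 0;0 0 -0.03 0;0 0 -0.03 0' >/dev/null
python3 steer.py '0 0 -0.015 0;0 0 0 -0.124;0 0 0 -0.124;0 0 0 -0.124;0 0 0 -0.124' >/dev/null
python3 steer.py '0 0 0 -0.124;0 0 0 -0.124;0 0 0 -0.124;0 0 0 0;0 0 0 0' |sed -n '2,6p'
python3 plan.py .6457 -.0783 .16 -65.1
```

```text
position: [0.3911, -0.3129, 0.1997]
ee_rot: [-0.0, 0.977, 0.214, -0.0]
contact_force: [0.3, 0.9, -3.2]
width: 0.0437
gripper_force: 11.2
clock 39.5 pos [ 0.3911 -0.3129  0.1997] yaw -65.3 tilt 0.0005 q6 0.33 F [ 0.26  0.93 -3.21]
turn -0.004 rad, then shift [ 0.3297 -0.1056  0.0397]
```

```bash
python3 steer.py '0.01 -0.003 0 -0.004;0.025 -0.008 0 0;0.03 -0.0096 0 0;0.03 -0.0096 0 0;0.03 -0.0096 0 0' >/dev/null
python3 steer.py '0.03 -0.0096 0 0;0.03 -0.0096 0 0;0.03 -0.0096 0 0;0.03 -0.0096 0 0;0.03 -0.0096 0 0' >/dev/null
python3 steer.py '0.03 -0.0096 0 0;0.02 -0.007 0 0;0.0047 -0.0016 0 0;0 0 0.01 0;0 0 0.01 0' >/dev/null
python3 steer.py '0 0 0.01 0;0 0 0 0;0 0 0 0' |sed -n '2,6p'
python3 plan.py .6457 -.0783 .16 -65.1
python3 - <<'E'
from h import *
C=cams(5);np.save("c3.npy",C,allow_pickle=True); S=C["scene"]; T=C["top"]
z=manip.get_state()["position"][2]-.044+.018
p=proj(S,(.6457,-.0783,z)).astype(int);t=proj(T,(.6457,-.0783,z)).astype(int);print(p,t,z)
o=np.zeros((400,800,3),np.uint8)
o[:,:400]=cv2.resize(S["img"][p[1]-40:p[1]+40,p[0]-40:p[0]+40],(400,400),interpolation=cv2.INTER_CUBIC)
o[:,400:]=cv2.resize(T["img"][t[1]-40:t[1]+40,t[0]-40:t[0]+40],(400,400),interpolation=cv2.INTER_CUBIC)
cv2.imwrite("pics/a5.png",o[:,:,::-1])
E
```

```text
position: [0.6434, -0.0779, 0.1684]
ee_rot: [-0.001, 0.976, 0.216, -0.002]
contact_force: [-0.6, 0.3, -2.9]
width: 0.0433
gripper_force: 11.1
clock 41.0 pos [ 0.6434 -0.0779  0.1684] yaw -65.0 tilt 0.0035 q6 0.91 F [-0.59  0.33 -2.9 ]
turn 0.002 rad, then shift [0.0019 0.0013 0.0084]
[312 266] [346 190] 0.144211392133435
```

View pics/a5.png

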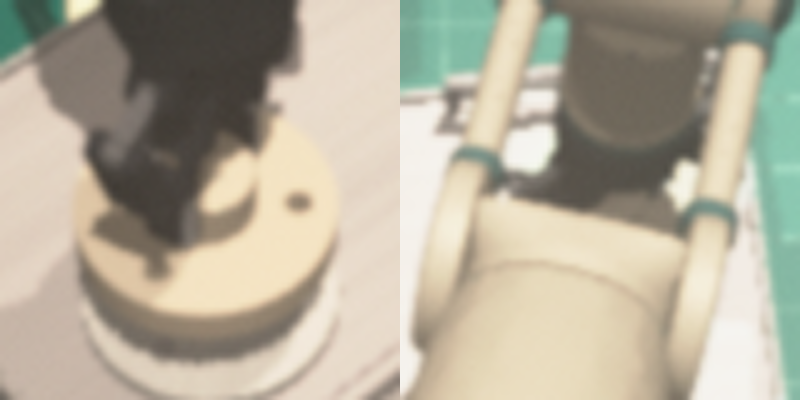

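The scene view shows the wheel held level above the turntable, with one clear hole near (331.8,266.2) and a shaded one near (303,278.4). I'll check the hole's bearing from the tool axis.

```bash
python3 - <<'E'
from h import *
S=np.load("c3.npy",allow_pickle=True).item()["scene"]; s=manip.get_state();c=s["position"]; z=c[2]-.026
print(c)
for p in((331.8,266.2),(303,278.4)):
    h=hole(S,p,3); X=onz(S,h,z)-[.0012,.0009,0]-c; print(h.round(2),X.round(4),np.hypot(*X[:2]).round(4),np.degrees(np.arctan2(X[1],X[0])).round(1))
E
python3 plan.py .6457 -.0783 .145 -65.1
```

```text
[ 0.64510193 -0.07731651  0.17021139]
[331.32 266.02] [ 0.0225  0.0315 -0.026 ] 0.0387 54.5
[304.38 270.91] [-0.     -0.0227 -0.026 ] 0.0227 -90.1
clock 41.5 pos [ 0.6451 -0.0773  0.1702] yaw -64.9 tilt 0.0005 q6 0.91 F [-0.13  0.09 -3.93]
turn 0.003 rad, then shift [0.0001 0.0011 0.0252]
```

```bash
python3 steer.py '0.0001 0.0011 0.01 0.003;0 0 0.01 0;0 0 0.008 0;0 0 0 0;0 0 0 0' |sed -n '2,4p'
python3 steer.py '0 0 0.003 0;0 0 0 0;0 0 0 0' |sed -n '2,4p'
python3 plan.py .6457 -.0783 .135 -65.1
```

```text
position: [0.6448, -0.078, 0.1404]
ee_rot: [-0.001, 0.976, 0.216, -0.001]
contact_force: [-0.4, 0.8, -4.3]
position: [0.6457, -0.0783, 0.1391]
ee_rot: [0.0, 0.976, 0.216, 0.0]
contact_force: [0.3, 0.1, -3.4]
clock 42.2 pos [ 0.6457 -0.0783  0.1391] yaw -65.1 tilt 0.0003 q6 0.91 F [ 0.35  0.09 -3.44]
turn 0.000 rad, then shift [-0.      0.      0.0041]
```

Exactly on target, so I'll lower it in small steps while watching the force.

```bash
for i in 1 2; do :; done
python3 steer.py '0 0 0.0015 0;0 0 0.0015 0;0 0 0 0' |sed -n '2p;4p'
python3 steer.py '0 0 0.001 0;0 0 0.001 0;0 0 0 0' |sed -n '2p;4p'
python3 steer.py '0 0 0.001 0;0 0 0 0;0 0 0 0' |sed -n '2p;4p'
```

```text
position: [0.6454, -0.0782, 0.1358]
contact_force: [-0.8, -0.7, -4.4]
position: [0.6454, -0.0782, 0.1337]
contact_force: [0.3, 0.4, -3.2]
position: [0.6456, -0.0782, 0.1329]
contact_force: [0.1, 0.5, -3.7]
```

```bash
python3 steer.py '0 0 0.001 0;0 0 0 0' |sed -n '2p;4p'
python3 steer.py '0 0 0.001 0;0 0 0 0' |sed -n '2p;4p'
```

```text
position: [0.6455, -0.0782, 0.1318]
contact_force: [-0.4, -0.4, -4.7]
position: [0.6455, -0.0782, 0.1307]
contact_force: [0.2, -0.5, -3.3]
```

```bash
python3 steer.py '0 0 0.001 0;0 0 0.001 0;0 0 0 0' |sed -n '2p;4p'
python3 steer.py '0 0 0.001 0;0 0 0.001 0;0 0 0 0' |sed -n '2p;4p'
python3 steer.py '0 0 0.001 0;0 0 0 0;0 0 0 0' |sed -n '2p;4p'
```

```text
position: [0.6454, -0.0782, 0.1286]
contact_force: [-0.1, 0.3, -2.9]
position: [0.6454, -0.0782, 0.1267]
contact_force: [-0.4, -0.0, -3.7]
position: [0.6455, -0.0782, 0.1258]
contact_force: [0.7, 0.3, -3.3]
```

```bash
python3 steer.py '0 0 0.001 0;0 0 0 0;0 0 0 0' |sed -n '2p;4p'
python3 steer.py '0 0 0.0005 0;0 0 0 0;0 0 0 0' |sed -n '2p;4p'
python3 steer.py '0 0 0.0003 0;0 0 0 0;0 0 0 0' |sed -n '2p;4p'
```

```text
position: [0.6455, -0.0782, 0.1248]
contact_force: [-0.0, -0.4, -3.5]
position: [0.6456, -0.0782, 0.1244]
contact_force: [-0.0, 0.0, -3.7]
position: [0.6456, -0.0783, 0.1242]
contact_force: [0.3, -0.7, -3.3]
```

```bash
python3 steer.py '0 0 0.0003 0;0 0 0 0;0 0 0 0' |sed -n '2p;4p'
python3 steer.py '0 0 0.0003 0;0 0 0 0;0 0 0 0' |sed -n '2p;4p'
```

```text
position: [0.6456, -0.0783, 0.1242]
contact_force: [-0.1, 0.6, -1.8]
position: [0.6456, -0.0782, 0.1241]
contact_force: [-2.0, 0.6, 3.3]
```

Seated: the height matches the expected 0.124 m. I'll release and retreat.

```bash
python3 steer.py '0 0 -0.0003 0;0 0 0 0' .0436 |sed -n '2p;4,6p'
python3 steer.py '0 0 0 0;0 0 0 0' .0440|sed -n '4,6p'
python3 steer.py '0 0 0 0;0 0 0 0' .0460|sed -n '4,6p'
python3 steer.py '0 0 0 0;0 0 0 0;0 0 0 0' .06|sed -n '4,6p'
python3 steer.py '0 0 -0.01 0;0 0 -0.03 0;0 0 -0.04 0;0 0 -0.04 0;0 0 -0.03 0' .07 |sed -n '2p;4p'
python3 plan.py .25 -.2 .3
```

```text
position: [0.6457, -0.0783, 0.1241]
contact_force: [-1.9, -0.5, 1.7]
width: 0.0435
gripper_force: 7.9
contact_force: [-0.4, 1.0, 0.5]
width: 0.0442
gripper_force: 0.2
contact_force: [0.0, 0.5, -0.9]
width: 0.0461
gripper_force: 0.0
contact_force: [0.7, 0.3, -0.1]
width: 0.0599
gripper_force: 0.0
position: [0.6462, -0.0784, 0.2783]
contact_force: [0.8, 0.0, 0.4]
clock 46.4 pos [ 0.6462 -0.0784  0.2783] yaw -65.1 tilt 0.0045 q6 0.91 F [0.84 0.02 0.42]
turn 0.000 rad, then shift [-0.4105 -0.0565 -0.0233]
```

```bash
python3 steer.py '-0.04 -0.0055 0 0;-0.04 -0.0055 0 0;-0.04 -0.0055 0 0;-0.04 -0.0055 0 0;-0.04 -0.0055 0 0' >/dev/null
python3 steer.py '-0.04 -0.0055 0 0;-0.04 -0.0055 0 0;-0.04 -0.0055 0 0;-0.02 -0.0055 0 0;0 0 0 0' >/dev/null
python3 - <<'E'
from h import *
C=cams(4);np.save("c4.npy",C,allow_pickle=True); S=C["scene"]; T=C["top"]
for o in offcuts(C): print(o[0].round(4),round(o[1],4))
o=np.zeros((480,800,3),np.uint8)
o[:,:400]=cv2.resize(T["img"][150:330,180:400],(400,480),interpolation=cv2.INTER_CUBIC)
o[:,400:]=cv2.resize(S["img"][130:350,230:470],(400,480),interpolation=cv2.INTER_CUBIC)
cv2.imwrite("pics/a6.png",o[:,:,::-1]); print(manip.get_state()["position"])
E
```

```text
[0.389  0.3036 0.0454] 0.0035
[ 0.3172445  -0.17645002  0.27370476]
```

View pics/a6.png

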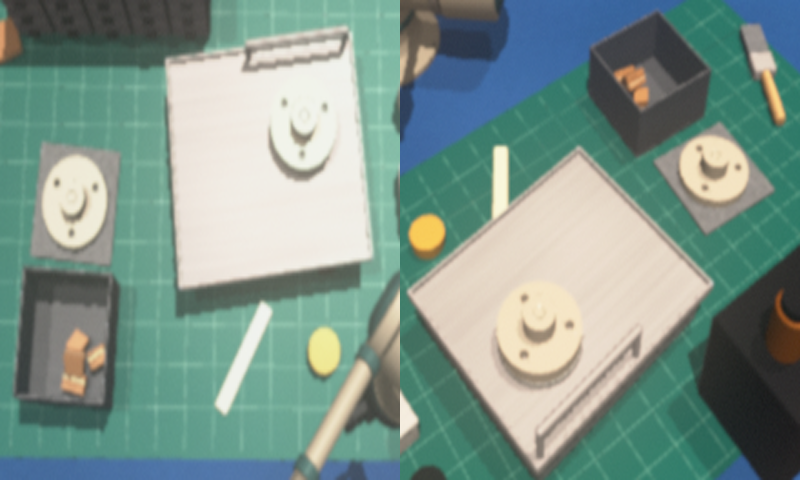

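The final views show the new wheel seated at about (303,118) in the top crop and the worn wheel centred on the pad at (74,200). The offcuts are piled in the bin and the deck is clear. A numeric check comes next, then I'll hand it in.

Run:
```python
from h import *
C=np.load("c4.npy",allow_pickle=True).item();T,S=C["top"],C["scene"]
def f(d,c,z,a0,n):
    P=[onz(d,hole(d,proj(d,(c[0]+.04*np.cos(a),c[1]+.04*np.sin(a),z)),3),z) for a in np.radians(a0+np.array([0,120,240]))]
    P=np.array(P);print(n,P.mean(0).round(4),np.linalg.norm(P-P.mean(0),axis=1).round(4))
w=55.6
for d,n in((T,"top"),(S,"scene")):
    f(d,(.6457,-.0783),.098,55.5,n+" new"); f(d,(.566,.3265),.019,55.6,n+" worn")
    print(padrect(d,proj(d,(.566+.063,.3265-.06,.006)),.006))
```

```text
top new [ 0.6477 -0.0799  0.098 ] [0.0384 0.0339 0.039 ]
top worn [0.5646 0.3255 0.019 ] [0.0398 0.04   0.0399]
((564.2047729492188, 326.14593505859375), (146.2301483154297, 146.11199951171875), 85.54532623291016)
scene new [ 0.6463 -0.0777  0.098 ] [0.0405 0.0402 0.0401]
scene worn [0.5672 0.3275 0.019 ] [0.04   0.0399 0.04  ]
((568.7232055664062, 326.8532409667969), (147.32388305664062, 147.23193359375), 85.39498901367188)
```

```bash
python3 -c "
from rig import manip
print(manip.sign_off())"
```

```text
the job is handed in; nothing more can be done
None
```

I handed the job in at about 47 s on the robot clock: the four offcuts I found are in the bin (the last pictures show at least three, since they are stacked), the worn wheel lies boss up within about 1–2 mm of the pad's centre, and the new wheel is seated flat over the studs, with grip readings on the wheels up to about 11 N.

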